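Kit the parts of one ribbon coder

ROBOT

A 6-joint arm with a two-finger parallel gripper is mounted at the origin on the work surface. World frame = base frame: x ahead of the robot, y to its left, z up, the work surface at z = 0. Lengths are in mm, angles in degrees, forces in N, time in s.
With the tool pointing down it reaches from about 425 to 925 mm from the base axis. Payload 12.5 kg.
Tool frame: the origin (TCP) lies midway between the tips of the shut fingers; the grasp point (between the pads) lies 19 mm behind it; x points along the fingers, y is the direction in which the jaws open and shut, and the axes are right-handed (so a half turn about x gives the same grasp; the last joint's range is limited). The gripper opens to 85 mm and grips with 20 to 120 N. Pads are 22 mm wide; open, the fingers measure 114 mm over their backs; the gripper's body (76 mm by 85 mm) begins 54 mm behind the grasp point. The pads swing forward as they close: fully open they stand 13 mm farther back than shut.
Start: joints at [57.433, 28.126, 89.318, -0, 62.55, -6.05], TCP at [279.021, 559.278, 231.327] pointing down, gripper open.
Joint ranges: [-177.58, 177.58], [-47.91, 125.51], [2.72, 160], [-65.01, 245.01], [3.68, 167.84], [-153.87, 153.87]. Speed limits (degrees/s): [127.2, 127.2, 159.86, 180, 180, 180].

INTERFACE

Orientations are given as [roll, pitch, yaw] about the fixed x, y, z axes, in that order (R = Rz(yaw) Ry(pitch) Rx(roll)).
In Python, from bench import ctrl gives the robot as it stands.
- The arm moves only by the tool move_arm, never from a script. Its argument "steps" is a list of rows, each an object of numbers: "tx", "ty", "tz": the shift along the tool's x, y, z in m; "roll": the turn about the tool's x in rad; "fingers": the closure, from -1 (fully open) to 1 (shut), so that 0 is half open. A call has 1 to 8 rows; each row is the pose to reach, as a shift and turn from the pose commanded when the call began, along the tool's axes at that moment; what a row does not reach only later rows make up. A row lasts 1/8 s, in which the tool goes at most 62.5 mm and 10.7 degrees, less where a joint would pass 70% of its speed; a pose out of reach is approached as far as the arm can. A call with a gripper value outside its range is refused whole. The fingers move at their own pace and stop on an object; the grip force is fixed at half the most. Time passes only in rows, so rows that repeat a pose let the fingers close. It gives the time, the measured TCP pose, the force and the opening at its end, in the units of the state.
- ctrl.sense(): the state, without advancing time (a new reading comes with each control period).
- ctrl.grab_frame(name): name is "side" or "top" or "wrist"; returns a dict with "color" (400x640x3 uint8, red, green, blue), "fx", "fy", "cx", "cy" (pixels), "extrinsics" (4x4, takes a point from camera to world coordinates). Camera axes: x right, y down, z forward; pixel columns grow to the right and rows downward; lengths in mm; the calibration is good to about 2 mm. A picture is of the moment at which its call begins. There is no depth.
- ctrl.close_job(): hands the job in, once; it reports no verdict.
The state is a dict: "clock": time; "q": joint angles; "qd": joint speeds; "tau": joint torques, N m; "tool_pos": TCP position; "tcp_rot": TCP orientation; "ft_force": force on the tool from outside, world axes, zero at the start; "torque": the same for the moment, N m; "gripper_width": opening from 0.0 (shut) to 1.0 (fully open).
Only numpy, scipy, OpenCV 4.12 (cv2) and the standard library are available. Lean on these libraries where they do the work, as an engineer would, in place of code of your own. Each camera call takes 0.05 s, during which the arm holds its last target. There are 200 camera calls.

TASK

Move the four coder parts from the grey inspection rack to the dark steel kit rack: stand the slim guide roller, the spool hub and the thick drive roller each upright, right down in the wooden nest bored for its size (the smallest recess for the slimmest, the largest for the thickest), and lay the heater block gently and squarely on top of the pile of heater blocks. Let go of everything, and do not knock the dial gauge on the way.

Things in the scene. Friction and masses are not known exactly. Their poses are not given: they have to be found in the camera images.
- guide_roller: the slim one: white nylon guide roller, plain cylinder 24 mm in diameter from 3 to 63 mm above its foot, on a thin steel end disc 22 mm across; a steel shaft stub 3 mm more on top (66 mm in all). About 0.07 kg. Stands upright in one of the bays of the inspection rack. Origin under the centre of its foot, z up along its axis.
- spool_hub: the middle one: black ribbon spool hub, foot flange 40 mm in diameter and 6 mm high, then a rubber body 34 mm in diameter up to 48 mm, with a shiny steel cap nut (23 mm across, domed) on top up to 66 mm. Grip it by the body. About 0.15 kg. Stands upright in one of the bays of the inspection rack. Origin under the centre of its foot, z up along its axis.
- drive_roller: the thick one: black knurled rubber drive roller, 58 mm in diameter (60 mm over the knurl) and 50 mm high, with a steel shaft stub 12 mm thick and 10 mm high on top. About 0.25 kg. Stands upright in one of the bays of the inspection rack. Origin under the centre of its foot, z up along its axis.
- heater_block: flat aluminium heater block, 44 mm along its x, 60 mm along its y, 24 mm high, with a small brass patch on top. Origin under its centre. About 0.17 kg. Lies in one of the bays of the inspection rack, its long side roughly along the row.
- nest_small: fixed plywood block 84 x 84 mm, 24 mm high, with a round recess 40 mm across and 14 mm deep in its top, for the guide roller (foot 22 mm across). Origin under the block's centre; recess floor 10 mm and top 24 mm above it. Sits in the kit rack: low fixed dark steel tray, four 90 mm bays in a row along the nests' common y axis, lips 12 mm above the bench, a white spacer ring in its end bay.
- nest_medium: fixed plywood block 84 x 84 mm, 24 mm high, with a round recess 56 mm across and 14 mm deep in its top, for the spool hub (foot 40 mm across). Origin under the block's centre; recess floor 10 mm and top 24 mm above it. Sits in the kit rack: low fixed dark steel tray, four 90 mm bays in a row along the nests' common y axis, lips 12 mm above the bench, a white spacer ring in its end bay.
- nest_large: fixed plywood block 84 x 84 mm, 24 mm high, with a round recess 74 mm across and 14 mm deep in its top, for the drive roller (foot 58 mm across). Origin under the block's centre; recess floor 10 mm and top 24 mm above it. Sits in the kit rack: low fixed dark steel tray, four 90 mm bays in a row along the nests' common y axis, lips 12 mm above the bench, a white spacer ring in its end bay.
- pile: fixed pile of heater blocks like the loose one, in one of the kit rack's four bays; its height differs from start to start, the top 30 to 65 mm above the bench. Origin at the centre of the uppermost block's top face; x along that block's 44 mm side, y along its 60 mm side.
- rack: inspection rack in which the four parts stand at the start: low fixed grey plastic tray, four 90 mm bays in a row along its y axis and a narrow end bay with two loose cap nuts; floor 4 mm, lips 12 mm above the bench. Origin on the bench, at the middle of the four bays. At some starts nearer the robot than the kit rack, at others farther.
- gauge: dial gauge on a stand, loose on the bench at the robot's left: grey magnetic foot 60 x 50 mm and 40 mm high, steel column up to 190 mm, round steel dial 56 mm across, 40 to 57 mm in front of the foot's centre (-x) at 150 mm height. Origin under the foot's centre. Only to be left alone.
Mind the look-alikes: they are no part of the job. Leave any pink or purple look-alike of the nest_medium alone.

How it is judged:
By the outcome, as a careful person would: the job done as asked, in the order asked, and still so for the second after the job is handed in, with the robot touching nothing.
It also fails if it takes over 102 s, if anything falls off the work surface, if the arm or the gripper's body presses on something with over 40 N, if the wrist force passes 120 N, or if a joint passes its speed limit or range.

## Working session

There is one attempt and no reset: what is moved stays moved. The work goes in short steps, Python scripts to look and compute and a tool call to move; the robot and the scene stay as the last step left them, time stands still between calls to the robot, and variables do not carry over. Pictures are saved under pics/ and viewed, about 12 in all and at most 16, crops included, and the job is handed in when it is done.

Besides the shell and the picture viewer there is one more tool, called after "Request:" by a JSON object that holds its "op" and its "data". move_arm: Moves the arm, as the interface text tells. Its arguments: {"type":"object","properties":{"steps":{"type":"array","items":{"type":"object","properties":{"tx":{"type":"number"},"ty":{"type":"number"},"tz":{"type":"number"},"roll":{"type":"number"},"fingers":{"type":"number"}}}}},"required":["steps"]}

```bash
ls; mkdir -p pics
python3 - <<'E'
from bench import ctrl
import cv2,pickle
s=ctrl.sense();print(s)
d={}
for n in("side","top"):
    f=ctrl.grab_frame(n);d[n]=f
    cv2.imwrite(f"pics/{n}0.png",f["color"][:,:,::-1]);print(n,f["fx"],f["fy"],f["cx"],f["cy"],f["extrinsics"].round(3).tolist())
pickle.dump(d,open("f0.pkl","wb"))
E
```

```text
pics
{'clock': 0.0, 'q': array([ 5.74326807e+01,  2.81659288e+01,  8.93495800e+01, -4.81732670e-04,
        6.25489700e+01, -6.05026835e+00]), 'qd': array([ 0.07063824,  0.13385128, -0.01666185, -0.00462595,  0.15007351,
        0.04155753]), 'tau': array([ 2.32126276e-04, -6.18444943e+01, -2.61585224e+01, -1.13649651e-04,
        4.09622342e-03, -2.10568800e-05]), 'tool_pos': array([278.9014845 , 559.0757644 , 230.71169845]), 'tcp_rot': array([ -95.67062731,   89.93551977, -122.18745591]), 'ft_force': array([-0.09855036, -0.04622558,  0.12324221]), 'torque': array([-0.01888514,  0.01053052, -0.03254202]), 'gripper_width': 1.0006193381270776}
side 407.5495757432541 407.5495757432541 317.2950566288539 205.92792870674435 [[0.985, -0.092, 0.147, 385.866], [-0.173, -0.575, 0.8, -974.267], [0.011, -0.813, -0.582, 726.379], [0.0, 0.0, 0.0, 1.0]]
top 494.992730572395 494.992730572395 321.80129479877337 203.47785126048166 [[0.026, -0.981, 0.191, 316.14], [-1.0, -0.028, -0.008, -82.149], [0.014, -0.191, -0.982, 1362.013], [0.0, 0.0, 0.0, 1.0]]
```

View pics/top0.png

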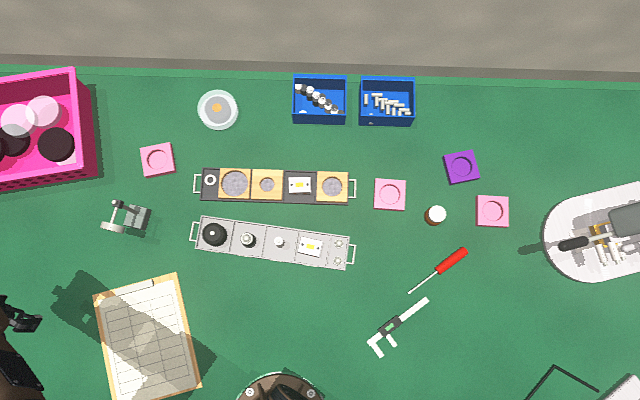

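View pics/side0.png

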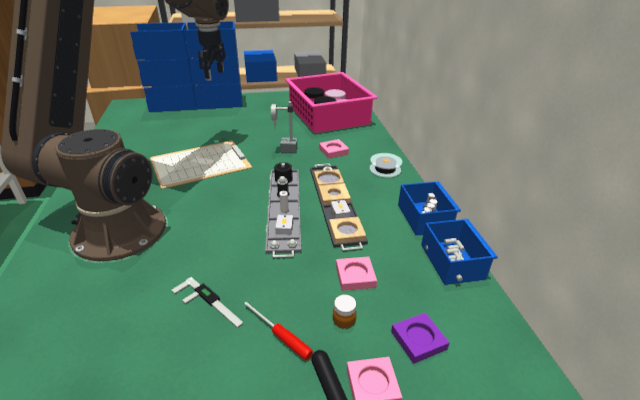

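The top view shows the kit rack running left to right: ring (210,181), large nest (235,184), small nest (267,184), pile (300,185), medium nest (332,187). The inspection rack below it holds the drive roller (214,234), hub (248,240), guide roller (279,242) and heater block (311,246). The gauge is at (125,216).

Look-alikes:
- **Nests:** pink blocks at (157,159), (390,194) and (492,211), and a purple one at (461,167).
- **Guide roller:** the white bottle at (436,215) and the ring at (210,181).
- **Heater block:** the pile at (300,185).
- **Hub:** cap nuts at (340,243) and (337,261).
- **Drive roller:** discs in the pink bin.

I'll use the parts in the grey rack and the wooden nests.

```bash
cat > h.py <<'E'
import numpy as np,cv2,pickle
def ray(f,u,v):
    E=f["extrinsics"];d=E[:3,:3]@np.array([(u-f["cx"])/f["fx"],(v-f["cy"])/f["fy"],1.]);return E[:3,3],d
def onz(f,u,v,z):
    o,d=ray(f,u,v);return (o+d*(z-o[2])/d[2])
def proj(f,p):
    E=f["extrinsics"];c=E[:3,:3].T@(np.array(p,float)-E[:3,3]);return c[0]/c[2]*f["fx"]+f["cx"],c[1]/c[2]*f["fy"]+f["cy"]
def tri(fa,a,fb,b):
    o1,d1=ray(fa,*a);o2,d2=ray(fb,*b);d1/=np.linalg.norm(d1);d2/=np.linalg.norm(d2)
    t=np.linalg.lstsq(np.c_[d1,-d2],o2-o1,rcond=None)[0];p,q=o1+t[0]*d1,o2+t[1]*d2;return (p+q)/2,np.linalg.norm(p-q)
def delta(s,p,yaw_jaw=None):
    """tool-frame shift (m) to world p"""
    from scipy.spatial.transform import Rotation as R
    M=R.from_euler('xyz',s["tcp_rot"],degrees=True).as_matrix();return M.T@(np.array(p)-s["tool_pos"])/1000,M
E
python3 - <<'E'
from h import *
d=pickle.load(open("f0.pkl","rb"));t,s=d["top"],d["side"]
for n,u,v,z in[("drive",214,234,64),("hub",248,240,70),("guide",279,242,70),("heater",311,246,28),("ring",210,181,10),("nL",235,184,24),("nS",267,184,24),("pile",300,185,45),("nM",332,187,24),("gauge",125,216,150),("gfoot",140,217,40)]:
    print(n,onz(t,u,v,z).round(0))
a=cv2.resize(t["color"][150:285,90:370],None,fx=2.85,fy=2.85,interpolation=cv2.INTER_CUBIC)
b=cv2.resize(s["color"][95:265,245:385],None,fx=2.85,fy=2.85,interpolation=cv2.INTER_CUBIC)
cv2.imwrite("pics/topc.png",a[:,:,::-1]);cv2.imwrite("pics/sidec.png",b[:,:,::-1])
x=d["top"]["color"]
hsv=cv2.cvtColor(x,cv2.COLOR_RGB2HSV)
m=((hsv[:,:,0]>10)&(hsv[:,:,0]<30)&(hsv[:,:,1]>70)&(hsv[:,:,2]>120)).astype(np.uint8);m[:160]=0;m[210:]=0;m[:,:190]=0;m[:,360:]=0
for c in cv2.findContours(m,0,2)[0]:
    if cv2.contourArea(c)>200:
        r=cv2.minAreaRect(c);print(np.round(r[0],1),np.round(r[1],1),r[2],onz(t,*r[0],24).round(1))
E
```

```text
drive [479. 188.  64.]
hub [465.  97.  70.]
guide [462.  16.  70.]
heater [458. -67.  28.]
ring [634. 221.  10.]
nL [625. 148.  24.]
nS [627.  60.  24.]
pile [622. -33.  45.]
nM [ 624. -121.   24.]
gauge [507. 392. 150.]
gfoot [522. 395.  40.]
[331.5 186.5] [31. 31.] 90.0 [ 625.3 -119.2   24. ]
[250.5 183.4] [64.4 30.1] 1.9091525077819824 [627.5 105.4  24. ]
```

View pics/topc.png

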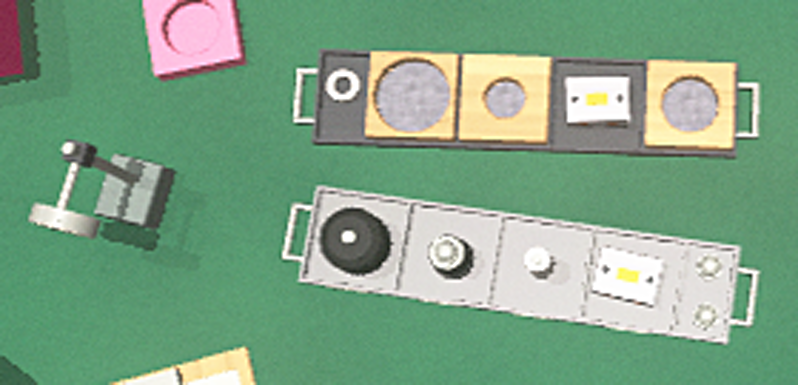

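View pics/sidec.png

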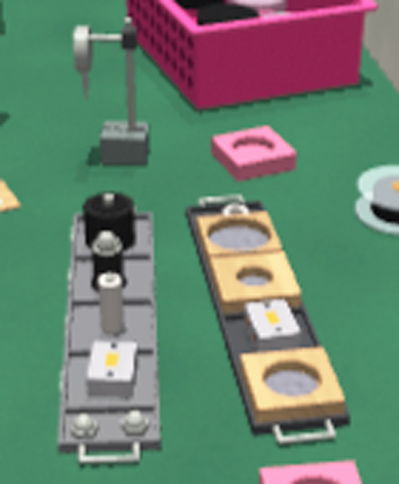

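The crops confirm the choice. In the top crop the rack row is drive (355,240), hub (450,252), guide (539,260), heater (628,275), and the kit recesses are large (411,95), small (504,97), medium (690,103), with the pile at (598,99). The gauge dial is at (65,217).

```bash
cat > m1.py <<'E'
from h import *
from bench import ctrl
d=pickle.load(open("f0.pkl","rb"));t,s=d["top"],d["side"]
def patch(f,box,kind):
    u0,v0,u1,v1=box;k=8
    im=cv2.resize(f["color"][v0:v1,u0:u1],None,fx=k,fy=k,interpolation=cv2.INTER_CUBIC);h=cv2.cvtColor(im,cv2.COLOR_RGB2HSV)
    if kind=="brass":m=(h[:,:,1]>110)&(h[:,:,0]<35)&(h[:,:,0]>15)
    else:m=(h[:,:,2]>225)
    m=m.astype(np.uint8)
    if kind=="white":m=cv2.morphologyEx(m,cv2.MORPH_CLOSE,np.ones((25,25)))
    c=max(cv2.findContours(m,0,2)[0],key=cv2.contourArea);M=cv2.moments(c);r=cv2.minAreaRect(c)
    g=lambda p:((p[0]+.5)/k-.5+u0,(p[1]+.5)/k-.5+v0)
    return g((M["m10"]/M["m00"],M["m01"]/M["m00"])),[g(p) for p in cv2.boxPoints(r)]
hb=(296,232,326,258);pb=(286,174,316,197)
def side(p,x0,y0):return (245+p[0]/2.85,95+p[1]/2.85)
for n,box,sb in[("heater",hb,(273,212,297,235)),("pile",pb,(328,198,354,216))]:
    a,_=patch(t,box,"brass");b,_=patch(s,sb,"brass");P,e=tri(t,a,s,b);print(n,"patch",np.round(a,1),np.round(b,1),P.round(1),round(e,1))
    c,bx=patch(t,box,"white");q=np.array([onz(t,*x,P[2])[:2] for x in bx]);e1,e2=q[1]-q[0],q[2]-q[1]
    print("  rect centre",q.mean(0).round(1),np.linalg.norm(e1).round(1),np.linalg.norm(e2).round(1),np.degrees(np.arctan2(e1[1],e1[0])).round(1))
cr=lambda x,y:(90+x/2.85,150+y/2.85);sr=lambda x,y:(245+x/2.85,95+y/2.85)
for n,a,b in[("drive stub",(349,237),(108,198)),("hub top",(449,252),(107,240)),("guide top",(538,257),(110,277)),("dial",(64,217),(82,50)),("gfoot",(122,189),(125,130))]:
    P,e=tri(t,cr(*a),s,sr(*b));print(n,P.round(0),round(e,1))
# rack corners, lip height 12
for p in[(318,187),(740,246),(726,342),(300,281)]:print(onz(t,*cr(*p),12).round(0))
S=ctrl.sense();dl,M=delta(S,[460,16,150]);print(M.round(3),dl.round(3))
E
python3 m1.py
```

```text
heater patch [309.9 246.1] [283.7 220.8] [457.6 -64.4  23.1] 1.2
  rect centre [462.8 -65.9] 81.4 70.4 -88.4
pile patch [299.  184.3] [340.1 206. ] [627.3 -29.1  30. ] 0.4
  rect centre [627.8 -29.9] 60.3 43.7 -86.7
drive stub [483. 194.  56.] 1.4
hub top [471. 100.  58.] 2.1
guide top [467.  17.  65.] 0.1
dial [480. 424. 142.] 3.8
gfoot [527. 419.  28.] 3.1
[535. 237.  12.]
[ 489. -173.   12.]
[ 397. -161.   12.]
[444. 247.  12.]
[[-0.001  0.446  0.895]
 [-0.001  0.895 -0.446]
 [-1.    -0.001 -0.   ]] [ 0.081 -0.405  0.405]
```

Request:
{"op": "move_arm", "data": {"steps": [{"ty":-0.401,"tz":0.41,"roll":1.22},{"ty":-0.401,"tz":0.41,"roll":1.22},{"ty":-0.401,"tz":0.41,"roll":1.22},{"ty":-0.401,"tz":0.41,"roll":1.22},{"ty":-0.401,"tz":0.41,"roll":1.22},{"ty":-0.401,"tz":0.41,"roll":1.22},{"ty":-0.401,"tz":0.41,"roll":1.22},{"ty":-0.401,"tz":0.41,"roll":1.22}]}}

```text
schema error: expected keys tx, ty, tz, roll, fingers
```

Request:
{"op": "move_arm", "data": {"steps": [{"tx":0,"ty":-0.401,"tz":0.41,"roll":1.22,"fingers":-1},{"tx":0,"ty":-0.401,"tz":0.41,"roll":1.22,"fingers":-1},{"tx":0,"ty":-0.401,"tz":0.41,"roll":1.22,"fingers":-1},{"tx":0,"ty":-0.401,"tz":0.41,"roll":1.22,"fingers":-1},{"tx":0,"ty":-0.401,"tz":0.41,"roll":1.22,"fingers":-1},{"tx":0,"ty":-0.401,"tz":0.41,"roll":1.22,"fingers":-1},{"tx":0,"ty":-0.401,"tz":0.41,"roll":1.22,"fingers":-1},{"tx":0,"ty":-0.401,"tz":0.41,"roll":1.22,"fingers":-1}]}}

```text
clock: 1.1
tool_pos: [443.1, 84.9, 231.4]
tcp_rot: [120.3, 90.0, 23.8]
ft_force: [0.6, 0.5, -0.9]
gripper_width: 1.002
```

```bash
cat > d.py <<'E'
import sys
from h import *
from bench import ctrl
# usage: d.py x y z jawdeg -> tool shift + roll
S=ctrl.sense();dl,M=delta(S,[float(a) for a in sys.argv[1:4]])
a=np.degrees(np.arctan2(M[1,1],M[0,1]));w=(a-float(sys.argv[4])+90)%180-90
print("pos",S["tool_pos"].round(1),"jaw",a.round(1),"q6",S["q"][5].round(1),"F",S["ft_force"].round(1),"w",round(S["gripper_width"],3),"t",round(S["clock"],2))
print("shift",dl.round(4),"roll",round(np.radians(w),3))
E
python3 d.py 466 17 180 -6.5
```

```text
pos [443.1  84.9 231.4] jaw -6.5 q6 8.9 F [ 0.6  0.5 -0.9] w 1.002 t 1.1
shift [0.0513 0.0304 0.0648] roll 0.0
```

Request:
{"op": "move_arm", "data": {"steps": [{"tx":0.05,"ty":0.03,"tz":0.065,"roll":0,"fingers":-1},{"tx":0.05,"ty":0.03,"tz":0.065,"roll":0,"fingers":-1},{"tx":0.05,"ty":0.03,"tz":0.065,"roll":0,"fingers":-1},{"tx":0.05,"ty":0.03,"tz":0.065,"roll":0,"fingers":-0.2}]}}

```text
clock: 1.6
tool_pos: [465.2, 19.4, 181.6]
tcp_rot: [148.8, 90.0, 52.4]
ft_force: [-1.0, -0.6, -0.4]
gripper_width: 0.817
```

```bash
python3 d.py 466 17 180 -6.5
python3 - <<'E'
from h import *
from bench import ctrl
f=ctrl.grab_frame("wrist");pickle.dump(f,open("w1.pkl","wb"));cv2.imwrite("pics/w1.png",f["color"][:,:,::-1])
print(f["fx"],f["extrinsics"].round(3).tolist())
E
python3 d.py 466 17 180 -6.5
```

```text
pos [465.2  19.4 181.6] jaw -6.4 q6 0.6 F [-1.  -0.6 -0.4] w 0.817 t 1.6
shift [0.0016 0.001  0.0023] roll 0.002
343.64205985237277 [[0.994, -0.106, -0.034, 473.292], [-0.112, -0.947, -0.302, 96.171], [-0.0, 0.304, -0.953, 324.83], [0.0, 0.0, 0.0, 1.0]]
pos [465.3  19.7 181.8] jaw -6.4 q6 0.6 F [-0.3 -0.6  1.1] w 0.734 t 1.65
shift [0.0018 0.001  0.0026] roll 0.002
```

View pics/w1.png

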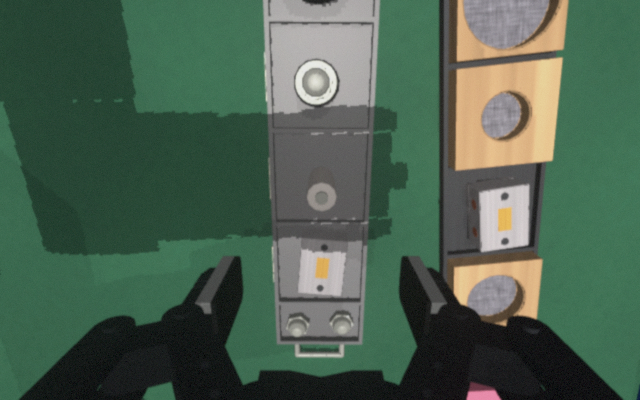

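The wrist view shows the guide roller top at (321,197), hub nut (316,82), heater block (322,268), pile (505,217), small recess (505,115), medium recess (496,298) and large recess (510,12).

Run:
```python
from h import *
f=pickle.load(open("w1.pkl","rb"))
for n,u,v,z in[("guide",321,197,68.5),("hub",316,82,70),("heater patch",322,268,28),("pile patch",505,219,31),("nS",505,115,24),("nM",496,298,24)]:print(n,onz(f,u,v,z).round(1))
def rect(n,box,z,lo):
    u0,v0,u1,v1=box;k=4;im=cv2.resize(f["color"][v0:v1,u0:u1],None,fx=k,fy=k,interpolation=cv2.INTER_CUBIC);h=cv2.cvtColor(im,cv2.COLOR_RGB2HSV)
    m=((h[:,:,2]>lo)).astype(np.uint8);m=cv2.morphologyEx(m,cv2.MORPH_CLOSE,np.ones((25,25)));m=cv2.morphologyEx(m,cv2.MORPH_OPEN,np.ones((25,25)))
    c=max(cv2.findContours(m,0,2)[0],key=cv2.contourArea)
    w=np.array([onz(f,(p[0][0]+.5)/k-.5+u0,(p[0][1]+.5)/k-.5+v0,z)[:2] for p in c],np.float32)
    print(n,cv2.minAreaRect(w))
rect("pile",(474,176,538,252),31,150);rect("heater",(292,232,354,297),28,165)
rect("nS block",(440,55,565,165),24,150)
cv2.imwrite("pics/w1c.png",cv2.resize(f["color"][170:310,260:560],None,fx=2.6,fy=2.6,interpolation=cv2.INTER_CUBIC)[:,:,::-1])
```

```text
guide [464.6  16.7  68.5]
hub [470.6 101.6  70. ]
heater patch [456.2 -67.6  28. ]
pile patch [628.1 -34.7  31. ]
nS [627.   58.1  24. ]
nM [ 627.1 -123.3   24. ]
pile ((627.2427978515625, -35.77789306640625), (43.958740234375, 63.42012405395508), 3.0039429664611816)
heater ((454.5059814453125, -74.16149139404297), (51.13667297363281, 43.268131256103516), 79.01043701171875)
nS block ((628.9955444335938, 56.78217315673828), (90.92243957519531, 88.11495208740234), 89.3611068725586)
```

View pics/w1c.png

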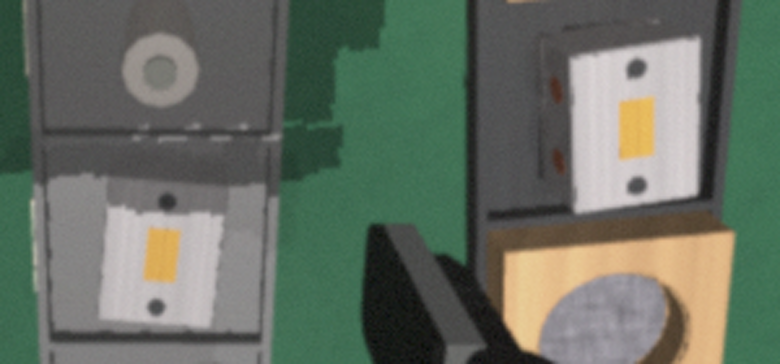

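Request:
{"op": "move_arm", "data": {"steps": [{"tx":0.06,"ty":0,"tz":0.0025,"roll":0,"fingers":-0.06},{"tx":0.1,"ty":0,"tz":0.0025,"roll":0,"fingers":-0.06},{"tx":0.13,"ty":0,"tz":0.0025,"roll":0,"fingers":-0.06},{"tx":0.15,"ty":0,"tz":0.0025,"roll":0,"fingers":-0.06},{"tx":0.15,"ty":0,"tz":0.0025,"roll":0,"fingers":-0.06},{"tx":0.15,"ty":0,"tz":0.0025,"roll":0,"fingers":1},{"tx":0.15,"ty":0,"tz":0.0025,"roll":0,"fingers":1},{"tx":0.15,"ty":0,"tz":0.0025,"roll":0,"fingers":1}]}}

```text
clock: 2.65
tool_pos: [465.5, 16.7, 32.5]
tcp_rot: [96.1, 89.9, -0.3]
ft_force: [-0.9, 3.1, 9.1]
gripper_width: 0.267
```

```bash
python3 d.py 627 59.5 140 -0.6
```

```text
pos [465.5  16.7  32.5] jaw -6.4 q6 0.3 F [-0.9  3.1  9.1] w 0.267 t 2.65
shift [-0.1071  0.1559 -0.0606] roll -0.101
```

Request:
{"op": "move_arm", "data": {"steps": [{"tx":0,"ty":0,"tz":0,"roll":0,"fingers":1},{"tx":-0.05,"ty":0,"tz":0,"roll":0,"fingers":1},{"tx":-0.107,"ty":0,"tz":0,"roll":0,"fingers":1},{"tx":-0.107,"ty":0.05,"tz":-0.02,"roll":-0.05,"fingers":1},{"tx":-0.107,"ty":0.106,"tz":-0.04,"roll":-0.1,"fingers":1},{"tx":-0.107,"ty":0.156,"tz":-0.0605,"roll":-0.1,"fingers":1},{"tx":-0.107,"ty":0.156,"tz":-0.0605,"roll":-0.1,"fingers":1},{"tx":-0.107,"ty":0.156,"tz":-0.0605,"roll":-0.1,"fingers":1}]}}

```text
clock: 3.65
tool_pos: [626.0, 59.2, 138.4]
tcp_rot: [-90.8, 90.0, 178.5]
ft_force: [-0.7, -0.1, -0.7]
gripper_width: 0.268
```

```bash
python3 d.py 627 59.5 39 -0.6
python3 - <<'E'
from h import *
from bench import ctrl
f=ctrl.grab_frame("wrist");pickle.dump(f,open("w2.pkl","wb"));cv2.imwrite("pics/w2.png",f["color"][:,:,::-1])
E
```

```text
pos [626.   59.2 138.4] jaw -0.7 q6 0.1 F [-0.7 -0.1 -0.7] w 0.268 t 3.65
shift [ 0.0994  0.0011 -0.0004] roll -0.001
```

View pics/w2.png

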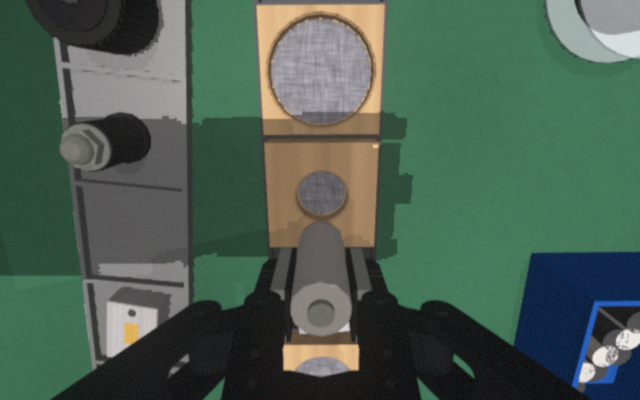

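The roller is held upright. The small recess is at (321,192), the large one at (322,71), the hub nut at (76,150) and the heater patch at (131,334).

Run:
```python
from h import *
f=pickle.load(open("w2.pkl","rb"))
for n,u,v,z in[("nS",321,191.5,24),("nL",322,71,24),("hub",76,148,68),("heaterpatch",131,334,28)]:print(n,onz(f,u,v,z).round(1))
```

```text
nS [625.5  60.5  24. ]
nL [627.2 148.8  24. ]
hub [473.3 103.5  68. ]
heaterpatch [455.6 -68.   28. ]
```

Request:
{"op": "move_arm", "data": {"steps": [{"tx":0.04,"ty":0.001,"tz":0,"roll":0,"fingers":1},{"tx":0.07,"ty":0.001,"tz":0,"roll":0,"fingers":1},{"tx":0.085,"ty":0.001,"tz":0,"roll":0,"fingers":1},{"tx":0.093,"ty":0.001,"tz":0,"roll":0,"fingers":1},{"tx":0.097,"ty":0.001,"tz":0,"roll":0,"fingers":1},{"tx":0.099,"ty":0.001,"tz":0,"roll":0,"fingers":1},{"tx":0.1,"ty":0.001,"tz":0,"roll":0,"fingers":1}]}}

```text
clock: 4.58
tool_pos: [628.2, 59.1, 42.4]
tcp_rot: [87.7, 89.9, -3.0]
ft_force: [-14.2, -0.6, 39.4]
gripper_width: 0.268
```

Request:
{"op": "move_arm", "data": {"steps": [{"tx":-0.004,"ty":-0.001,"tz":0,"roll":0,"fingers":1},{"tx":-0.004,"ty":-0.001,"tz":0,"roll":0,"fingers":1}]}}

```text
clock: 4.82
tool_pos: [627.3, 59.1, 43.3]
tcp_rot: [91.7, 89.9, 1.0]
ft_force: [-1.5, 0.1, -0.5]
gripper_width: 0.265
```

```bash
python3 d.py 626.5 60 42 -0.6
python3 - <<'E'
from h import *
from bench import ctrl
f=ctrl.grab_frame("side");pickle.dump(f,open("s3.pkl","wb"));cv2.imwrite("pics/s3.png",cv2.resize(f["color"][130:250,250:400],None,fx=5,fy=5,interpolation=cv2.INTER_CUBIC)[:,:,::-1])
E
```

```text
pos [627.3  59.1  43.3] jaw -0.7 q6 0.1 F [-1.5  0.1 -0.5] w 0.265 t 4.83
shift [ 0.0013 -0.0008 -0.0009] roll -0.001
```

View pics/s3.png

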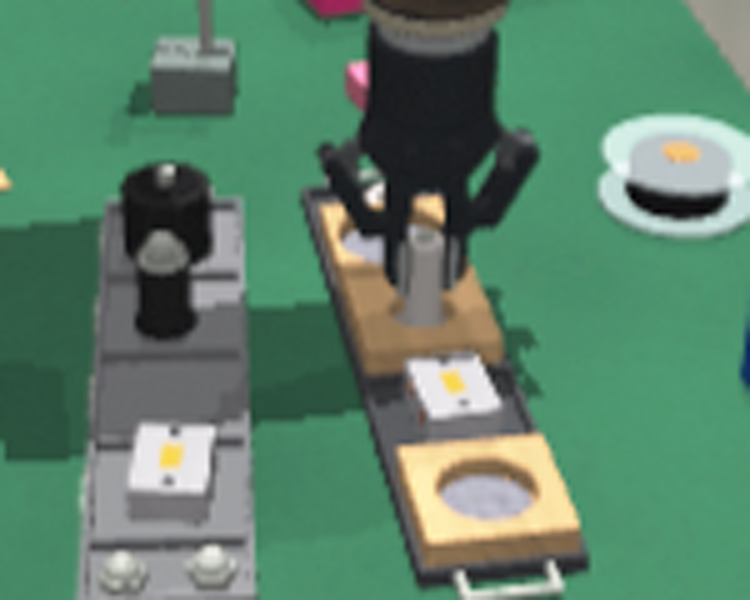

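The roller stands in the small recess at about (425,310) in the crop, with no force on it. Releasing now.

Request:
{"op": "move_arm", "data": {"steps": [{"tx":0.001,"ty":0,"tz":0,"roll":0,"fingers":1},{"tx":0.001,"ty":0,"tz":0,"roll":0,"fingers":0.1},{"tx":0.001,"ty":0,"tz":0,"roll":0,"fingers":0.0},{"tx":0.001,"ty":0,"tz":0,"roll":0,"fingers":-0.1},{"tx":0.001,"ty":0,"tz":0,"roll":0,"fingers":-0.2},{"tx":-0.04,"ty":0,"tz":0,"roll":0,"fingers":-0.2},{"tx":-0.1,"ty":0,"tz":0,"roll":0,"fingers":-0.2},{"tx":-0.1,"ty":0,"tz":0,"roll":0,"fingers":-0.2}]}}

```text
clock: 5.88
tool_pos: [628.7, 59.2, 146.7]
tcp_rot: [90.8, 89.6, 0.1]
ft_force: [0.5, -0.1, 0.0]
gripper_width: 0.6
```

```bash
python3 d.py 472 103 143 -6.5
```

```text
pos [628.7  59.2 146.7] jaw -0.7 q6 0.1 F [ 0.5 -0.1  0. ] w 0.6 t 5.88
shift [ 0.0025 -0.1572 -0.042 ] roll 0.102
```

Request:
{"op": "move_arm", "data": {"steps": [{"tx":0,"ty":-0.055,"tz":-0.015,"roll":0.05,"fingers":-0.2},{"tx":0,"ty":-0.11,"tz":-0.03,"roll":0.1,"fingers":-0.2},{"tx":0,"ty":-0.157,"tz":-0.042,"roll":0.1,"fingers":-0.2},{"tx":0,"ty":-0.157,"tz":-0.042,"roll":0.1,"fingers":-0.2},{"tx":0.03,"ty":-0.157,"tz":-0.042,"roll":0.1,"fingers":-0.2},{"tx":0.03,"ty":-0.157,"tz":-0.042,"roll":0.1,"fingers":-0.2}]}}

```text
clock: 6.62
tool_pos: [470.1, 102.8, 110.8]
tcp_rot: [-79.8, 89.8, -176.3]
ft_force: [0.5, 0.8, -0.6]
gripper_width: 0.596
```

```bash
python3 d.py 472 102.5 25 -6.5
```

```text
pos [470.1 102.8 110.8] jaw -6.4 q6 10.9 F [ 0.5  0.8 -0.6] w 0.596 t 6.62
shift [0.0858 0.0022 0.    ] roll 0.001
```

Request:
{"op": "move_arm", "data": {"steps": [{"tx":0.04,"ty":0.002,"tz":0,"roll":0,"fingers":-0.2},{"tx":0.07,"ty":0.002,"tz":0,"roll":0,"fingers":-0.2},{"tx":0.086,"ty":0.002,"tz":0,"roll":0,"fingers":-0.2},{"tx":0.086,"ty":0.002,"tz":0,"roll":0,"fingers":-0.2},{"tx":0.086,"ty":0.002,"tz":0,"roll":0,"fingers":1},{"tx":0.086,"ty":0.002,"tz":0,"roll":0,"fingers":1},{"tx":0.086,"ty":0.002,"tz":0,"roll":0,"fingers":1},{"tx":0.086,"ty":0.002,"tz":0,"roll":0,"fingers":1}]}}

```text
clock: 7.62
tool_pos: [472.9, 102.8, 27.3]
tcp_rot: [101.9, 89.9, 5.4]
ft_force: [0.3, -1.5, 9.0]
gripper_width: 0.376
```

```bash
python3 d.py 626 -121 145 -0.6
```

```text
pos [472.9 102.8  27.3] jaw -6.4 q6 10.8 F [ 0.3 -1.5  9. ] w 0.376 t 7.62
shift [-0.1174  0.1774  0.2052] roll -0.101
```

Request:
{"op": "move_arm", "data": {"steps": [{"tx":-0.04,"ty":0,"tz":0,"roll":0,"fingers":1},{"tx":-0.1,"ty":0,"tz":0,"roll":0,"fingers":1},{"tx":-0.115,"ty":0.035,"tz":0.04,"roll":-0.05,"fingers":1},{"tx":-0.115,"ty":0.07,"tz":0.08,"roll":-0.1,"fingers":1},{"tx":-0.115,"ty":0.11,"tz":0.125,"roll":-0.1,"fingers":1},{"tx":-0.115,"ty":0.15,"tz":0.17,"roll":-0.1,"fingers":1},{"tx":-0.115,"ty":0.177,"tz":0.205,"roll":-0.1,"fingers":1},{"tx":-0.115,"ty":0.177,"tz":0.205,"roll":-0.1,"fingers":1}]}}

```text
clock: 8.62
tool_pos: [626.2, -123.4, 141.3]
tcp_rot: [69.1, 89.9, -21.7]
ft_force: [-1.1, 0.3, -1.6]
gripper_width: 0.38
```

```bash
python3 d.py 626 -121 36 -0.6
python3 - <<'E'
from h import *
from bench import ctrl
f=ctrl.grab_frame("wrist");pickle.dump(f,open("w3.pkl","wb"));cv2.imwrite("pics/w3.png",f["color"][:,:,::-1])
E
```

```text
pos [ 626.2 -123.4  141.3] jaw -0.9 q6 -16.2 F [-1.1  0.3 -1.6] w 0.38 t 8.62
shift [ 0.1053 -0.0004 -0.0025] roll -0.004
```

View pics/w3.png

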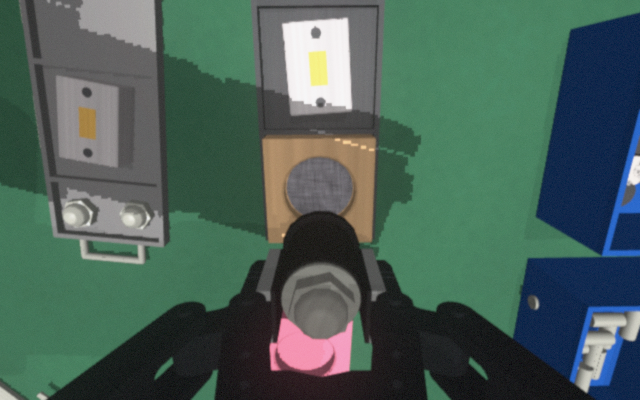

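The hub is held upright. The medium recess is at (320,187), the pile patch at (318,68) with block corners (283,22), (348,17), (353,110), (290,116), and the heater patch at (88,123).

Run:
```python
from h import *
a=pickle.load(open("w1.pkl","rb"));f=pickle.load(open("w3.pkl","rb"));c=pickle.load(open("w2.pkl","rb"))
def br(f,box):
    u0,v0,u1,v1=box;h=cv2.cvtColor(f["color"][v0:v1,u0:u1],cv2.COLOR_RGB2HSV)
    m=((h[:,:,1]>110)&(h[:,:,0]<35)&(h[:,:,0]>12)).astype(np.uint8);ct=max(cv2.findContours(m,0,2)[0],key=cv2.contourArea);M=cv2.moments(ct);return M["m10"]/M["m00"]+u0,M["m01"]/M["m00"]+v0
p1,p3=br(a,(485,195,525,235)),br(f,(295,40,345,95));h1,h3=br(a,(305,250,340,285)),br(f,(70,95,110,150));h2=br(c,(115,315,150,345))
print(p1,p3,"pile",tri(a,p1,f,p3));print("heater",tri(a,h1,f,h3),tri(c,h2,f,h3))
print("nM",onz(f,320,187,24).round(1))
def rect(n,box,z,lo):
    u0,v0,u1,v1=box;k=4;im=cv2.resize(f["color"][v0:v1,u0:u1],None,fx=k,fy=k,interpolation=cv2.INTER_CUBIC)
    m=(im.max(2)>lo).astype(np.uint8);m=cv2.morphologyEx(m,cv2.MORPH_CLOSE,np.ones((60,60)))
    ct=max(cv2.findContours(m,0,2)[0],key=cv2.contourArea)
    w=np.array([onz(f,(p[0][0]+.5)/k-.5+u0,(p[0][1]+.5)/k-.5+v0,z)[:2] for p in ct],np.float32);print(n,cv2.minAreaRect(w))
for z in(30,36):rect("pile",(266,12,368,128),z,150)
```

```text
(504.4977777777778, 218.86444444444444) (317.8250980392157, 67.72431372549019) pile (array([625.06825375, -32.21349283,  36.03674469]), np.float64(0.14177064388017985))
heater (array([456.05071322, -66.57551903,  28.92026338]), np.float64(0.1725736237933624)) (array([456.31739543, -66.49434408,  29.09672269]), np.float64(0.12748941156985039))
nM [ 625.2 -119.3   24. ]
pile ((625.0721435546875, -29.55367660522461), (45.118247985839844, 64.71885681152344), 3.313995838165283)
pile ((625.1094970703125, -29.944503784179688), (44.054222106933594, 63.192665100097656), 3.314157485961914)
```

Request:
{"op": "move_arm", "data": {"steps": [{"tx":0.04,"ty":0,"tz":-0.002,"roll":0,"fingers":1},{"tx":0.07,"ty":0,"tz":-0.002,"roll":0,"fingers":1},{"tx":0.09,"ty":0,"tz":-0.002,"roll":0,"fingers":1},{"tx":0.099,"ty":0,"tz":-0.002,"roll":0,"fingers":1},{"tx":0.1,"ty":0,"tz":-0.002,"roll":0,"fingers":1}]}}

```text
clock: 9.3
tool_pos: [625.2, -118.1, 41.5]
tcp_rot: [-127.5, 90.0, 141.8]
ft_force: [-0.4, -0.5, -1.1]
gripper_width: 0.376
```

Request:
{"op": "move_arm", "data": {"steps": [{"tx":0.002,"ty":0,"tz":0,"roll":0,"fingers":1},{"tx":0.004,"ty":0,"tz":0,"roll":0,"fingers":1},{"tx":0.005,"ty":0,"tz":0,"roll":0,"fingers":1},{"tx":0.005,"ty":0,"tz":0,"roll":0,"fingers":1}]}}

```text
clock: 9.8
tool_pos: [625.6, -118.8, 37.4]
tcp_rot: [78.8, 89.9, -11.9]
ft_force: [-1.9, 0.7, 7.4]
gripper_width: 0.373
```

Request:
{"op": "move_arm", "data": {"steps": [{"tx":0,"ty":0,"tz":0,"roll":0,"fingers":0.1},{"tx":0,"ty":0,"tz":0,"roll":0,"fingers":0.0},{"tx":0,"ty":0,"tz":0,"roll":0,"fingers":-0.2},{"tx":0,"ty":0,"tz":0,"roll":0,"fingers":-0.3},{"tx":0,"ty":0,"tz":0,"roll":0,"fingers":-0.3},{"tx":-0.04,"ty":0,"tz":0,"roll":0,"fingers":-0.5},{"tx":-0.1,"ty":0,"tz":0,"roll":0,"fingers":-0.8},{"tx":-0.1,"ty":0,"tz":0,"roll":0,"fingers":-0.9}]}}

```text
clock: 10.8
tool_pos: [627.1, -119.2, 140.8]
tcp_rot: [74.6, 89.6, -16.1]
ft_force: [-0.2, -1.2, -1.0]
gripper_width: 0.95
```

```bash
python3 d.py 481 192 140 -6.5;python3 - <<'E'
from h import *
from bench import ctrl
f=ctrl.grab_frame("top");pickle.dump(f,open("t4.pkl","wb"));cv2.imwrite("pics/t4.png",cv2.resize(f["color"][150:285,90:370],None,fx=2.85,fy=2.85,interpolation=cv2.INTER_CUBIC)[:,:,::-1])
d=pickle.load(open("f0.pkl","rb"))["top"]
m=(d["color"][205:265,195:235].max(2)<75).astype(np.uint8);c=max(cv2.findContours(m,0,2)[0],key=cv2.contourArea);print("drive black",cv2.minEnclosingCircle(c),cv2.boundingRect(c))
E
```

```text
pos [ 627.1 -119.2  140.8] jaw -0.7 q6 -16.0 F [-0.2 -1.2 -1. ] w 0.95 t 10.8
shift [-0.0009 -0.1498 -0.3094] roll 0.102
drive black ((19.27777862548828, 29.38888931274414), 12.101777076721191) (8, 18, 24, 23)
```

View pics/t4.png

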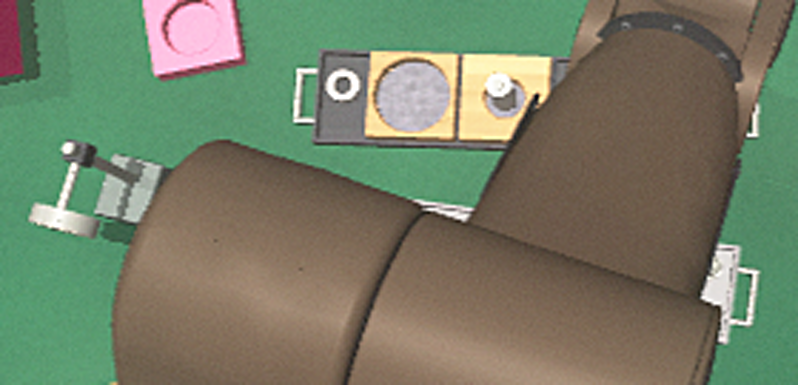

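The guide roller stands in the small nest, with its tip at (500,85). The arm hides the rest, and the gauge at (130,190) is untouched. Drive roller next.

Request:
{"op": "move_arm", "data": {"steps": [{"tx":-0.02,"ty":-0.028,"tz":-0.055,"roll":0.05,"fingers":-0.9},{"tx":-0.02,"ty":-0.054,"tz":-0.11,"roll":0.1,"fingers":-0.9},{"tx":-0.02,"ty":-0.08,"tz":-0.165,"roll":0.1,"fingers":-0.9},{"tx":-0.02,"ty":-0.106,"tz":-0.22,"roll":0.1,"fingers":-0.9},{"tx":-0.02,"ty":-0.133,"tz":-0.275,"roll":0.1,"fingers":-0.9},{"tx":-0.02,"ty":-0.15,"tz":-0.309,"roll":0.1,"fingers":-0.9},{"tx":-0.02,"ty":-0.15,"tz":-0.309,"roll":0.1,"fingers":-0.9},{"tx":-0.02,"ty":-0.15,"tz":-0.309,"roll":0.1,"fingers":-0.9}]}}

```text
clock: 11.85
tool_pos: [479.0, 191.8, 155.6]
tcp_rot: [-67.0, 89.9, -163.4]
ft_force: [0.4, -0.5, 0.1]
gripper_width: 0.946
```

```bash
python3 d.py 481 192 20 -6.5;python3 - <<'E'
from h import *
from bench import ctrl
f=ctrl.grab_frame("wrist");pickle.dump(f,open("w5.pkl","wb"));cv2.imwrite("pics/w5.png",f["color"][:,:,::-1])
E
```

```text
pos [479.  191.8 155.6] jaw -6.4 q6 20.9 F [ 0.4 -0.5  0.1] w 0.946 t 11.85
shift [ 0.1356  0.002  -0.0005] roll 0.002
```

View pics/w5.png

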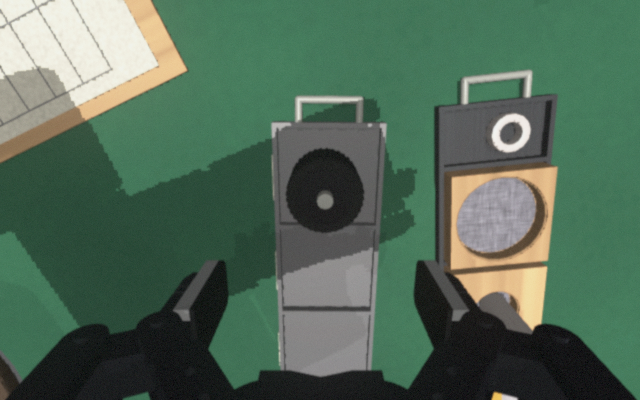

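Run:
```python
from h import *
f=pickle.load(open("w5.pkl","rb"))
print(onz(f,325,200,64),onz(f,286,200,54),onz(f,364,200,54),onz(f,325,232,54)-[0,30,0]);print("nL",onz(f,499,215,24))
```

```text
[481.633558   193.04055434  64.        ] [452.38711001 193.07020148  54.        ] [510.3918634  186.57952116  54.        ] [478.60018447 134.04346571  54.        ]
nL [626.43321206 150.36582754  24.        ]
```

The drive stub is at (325,200), which puts the roller at (481.5, 192.5). That agrees with the top view.

Request:
{"op": "move_arm", "data": {"steps": [{"tx":0.05,"ty":0.002,"tz":-0.001,"roll":0,"fingers":-0.9},{"tx":0.1,"ty":0.002,"tz":-0.001,"roll":0,"fingers":-0.9},{"tx":0.125,"ty":0.002,"tz":-0.001,"roll":0,"fingers":-0.9},{"tx":0.133,"ty":0.002,"tz":-0.001,"roll":0,"fingers":-0.9},{"tx":0.133,"ty":0.002,"tz":-0.001,"roll":0,"fingers":-0.9},{"tx":0.133,"ty":0.002,"tz":-0.001,"roll":0,"fingers":1},{"tx":0.133,"ty":0.002,"tz":-0.001,"roll":0,"fingers":1},{"tx":0.133,"ty":0.002,"tz":-0.001,"roll":0,"fingers":1}]}}

```text
clock: 12.9
tool_pos: [481.8, 192.8, 24.8]
tcp_rot: [109.6, 89.9, 13.2]
ft_force: [-0.0, -2.3, 8.0]
gripper_width: 0.663
```

```bash
python3 d.py 626.5 149.5 140 -0.6
```

```text
pos [481.8 192.8  24.8] jaw -6.4 q6 20.9 F [-0.  -2.3  8. ] w 0.663 t 12.9
shift [-0.1149  0.1489  0.0268] roll -0.102
```

Request:
{"op": "move_arm", "data": {"steps": [{"tx":-0.01,"ty":0,"tz":0,"roll":0,"fingers":1},{"tx":-0.06,"ty":0,"tz":0,"roll":0,"fingers":1},{"tx":-0.11,"ty":0,"tz":0,"roll":0,"fingers":1},{"tx":-0.11,"ty":0.05,"tz":0.01,"roll":-0.05,"fingers":1},{"tx":-0.11,"ty":0.1,"tz":0.02,"roll":-0.1,"fingers":1},{"tx":-0.11,"ty":0.149,"tz":0.027,"roll":-0.1,"fingers":1},{"tx":-0.11,"ty":0.149,"tz":0.027,"roll":-0.1,"fingers":1},{"tx":-0.11,"ty":0.149,"tz":0.027,"roll":-0.1,"fingers":1}]}}

```text
clock: 13.9
tool_pos: [625.5, 149.3, 133.5]
tcp_rot: [-93.4, 90.0, 175.9]
ft_force: [-1.4, 0.2, -2.0]
gripper_width: 0.657
```

```bash
python3 d.py 626.5 149.5 36 -0.6
```

```text
pos [625.5 149.3 133.5] jaw -0.7 q6 8.2 F [-1.4  0.2 -2. ] w 0.657 t 13.9
shift [ 0.0975  0.0011 -0.0002] roll -0.002
```

Request:
{"op": "move_arm", "data": {"steps": [{"tx":0.04,"ty":0.001,"tz":0,"roll":0,"fingers":1},{"tx":0.07,"ty":0.001,"tz":0,"roll":0,"fingers":1},{"tx":0.085,"ty":0.001,"tz":0,"roll":0,"fingers":1},{"tx":0.09,"ty":0.001,"tz":0,"roll":0,"fingers":1},{"tx":0.093,"ty":0.001,"tz":0,"roll":0,"fingers":1},{"tx":0.095,"ty":0.001,"tz":0,"roll":0,"fingers":1},{"tx":0.096,"ty":0.001,"tz":0,"roll":0,"fingers":1},{"tx":0.096,"ty":0.001,"tz":0,"roll":0,"fingers":1}]}}

```text
clock: 14.9
tool_pos: [627.4, 149.3, 37.6]
tcp_rot: [106.0, 90.0, 15.3]
ft_force: [-0.5, 1.1, -1.6]
gripper_width: 0.66
```

Request:
{"op": "move_arm", "data": {"steps": [{"tx":0.002,"ty":0,"tz":0,"roll":0,"fingers":1},{"tx":0.003,"ty":0,"tz":0,"roll":0,"fingers":1},{"tx":0.004,"ty":0,"tz":0,"roll":0,"fingers":1},{"tx":0.004,"ty":0,"tz":0,"roll":0,"fingers":1}]}}

```text
clock: 15.4
tool_pos: [627.3, 149.3, 34.8]
tcp_rot: [98.6, 90.0, 7.9]
ft_force: [-6.1, -2.3, 13.6]
gripper_width: 0.656
```

Contact, 13.6 N with the foot at floor level. Release and lift.

Request:
{"op": "move_arm", "data": {"steps": [{"tx":0,"ty":0,"tz":0,"roll":0,"fingers":-0.4},{"tx":0,"ty":0,"tz":0,"roll":0,"fingers":-0.6},{"tx":0,"ty":0,"tz":0,"roll":0,"fingers":-0.8},{"tx":0,"ty":0,"tz":0,"roll":0,"fingers":-0.9},{"tx":0,"ty":0,"tz":0,"roll":0,"fingers":-0.9},{"tx":-0.04,"ty":0,"tz":0,"roll":0,"fingers":-0.9},{"tx":-0.1,"ty":0,"tz":0,"roll":0,"fingers":-0.7},{"tx":-0.1,"ty":0,"tz":0,"roll":0,"fingers":-0.5}]}}

```text
clock: 16.4
tool_pos: [629.1, 149.7, 137.9]
tcp_rot: [98.7, 89.6, 8.0]
ft_force: [-0.2, 0.1, -0.2]
gripper_width: 0.748
```

```bash
python3 d.py 456 -66.5 150 -10
```

```text
pos [629.1 149.7 137.9] jaw -0.7 q6 8.2 F [-0.2  0.1 -0.2] w 0.748 t 16.4
shift [-0.0137 -0.1704  0.2182] roll 0.163
```

Request:
{"op": "move_arm", "data": {"steps": [{"tx":-0.03,"ty":-0.035,"tz":0.045,"roll":0.05,"fingers":-0.5},{"tx":-0.035,"ty":-0.07,"tz":0.09,"roll":0.1,"fingers":-0.5},{"tx":-0.035,"ty":-0.105,"tz":0.135,"roll":0.12,"fingers":-0.5},{"tx":-0.035,"ty":-0.14,"tz":0.18,"roll":0.12,"fingers":-0.5},{"tx":-0.035,"ty":-0.17,"tz":0.218,"roll":0.12,"fingers":-0.5},{"tx":-0.035,"ty":-0.17,"tz":0.218,"roll":0.12,"fingers":-0.5},{"tx":-0.035,"ty":-0.17,"tz":0.218,"roll":0.12,"fingers":-0.5}]}}

```text
clock: 17.27
tool_pos: [455.0, -66.6, 168.1]
tcp_rot: [137.2, 90.0, 39.6]
ft_force: [0.6, -0.1, -0.5]
gripper_width: 0.753
```

```bash
python3 d.py 456 -66.5 150 -8;python3 - <<'E'
from h import *
from bench import ctrl
f=ctrl.grab_frame("wrist");pickle.dump(f,open("w6.pkl","wb"));cv2.imwrite("pics/w6.png",f["color"][:,:,::-1])
E
```

```text
pos [455.  -66.6 168.1] jaw -7.6 q6 -9.0 F [ 0.6 -0.1 -0.5] w 0.753 t 17.27
shift [ 0.0181  0.001  -0.0002] roll 0.007
```

View pics/w6.png

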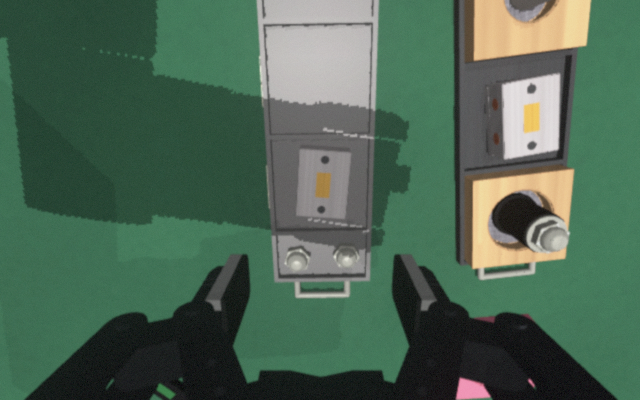

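The heater block's corners are at about (302,149), (351,150), (346,219), (297,217). The pile block is at (502,79) to (562,155), and the hub stands in the medium nest at (525,210).

```bash
cat > m6.py <<'E'
from h import *
import sys
f=pickle.load(open("w6.pkl","rb"))
def rect(n,box,z,lo):
    u0,v0,u1,v1=box;k=6;im=cv2.resize(f["color"][v0:v1,u0:u1],None,fx=k,fy=k,interpolation=cv2.INTER_CUBIC);g=cv2.GaussianBlur(im.max(2),(0,0),4)
    m=(g>lo).astype(np.uint8);m=cv2.morphologyEx(m,cv2.MORPH_OPEN,np.ones((40,40)));m=cv2.morphologyEx(m,cv2.MORPH_CLOSE,np.ones((60,60)))
    ct=max(cv2.findContours(m,0,2)[0],key=cv2.contourArea)
    w=np.array([onz(f,(p[0][0]+.5)/k-.5+u0,(p[0][1]+.5)/k-.5+v0,z)[:2] for p in ct],np.float32);r=cv2.minAreaRect(w);print(n,lo,np.round(r[0],1),np.round(r[1],1),round(r[2],1))
for lo in(115,125,135,145):rect("heater",(290,140,360,228),28,lo)
for lo in(150,170,190):rect("pile",(494,64,570,162),35,lo)
c=[(302,149),(351,150),(346,219),(297,217)];w=np.array([onz(f,*p,28)[:2] for p in c]);print(w.round(1),w.mean(0).round(1))
c=[(502,79),(559,72),(562,152),(504,159)];w=np.array([onz(f,*p,35)[:2] for p in c]);print(w.round(1),w.mean(0).round(1))
E
python3 m6.py
```

```text
heater 115 [456.3 -67.3] [59.9 43.8] 78.6
heater 125 [456.3 -67.2] [58.8 42.6] 78.6
heater 135 [456.3 -67.1] [57.5 41.4] 78.5
heater 145 [456.4 -67.2] [24.1 13.8] 81.5
pile 150 [625.4 -34.8] [43.6 63.9] 3.0
pile 170 [625.5 -34.7] [42.9 63.2] 3.1
pile 190 [625.5 -34.6] [42.2 62.4] 3.2
[[ 443.1  -34.4]
 [ 483.2  -40.6]
 [ 472.3 -100.7]
 [ 429.8  -93.2]] [457.1 -67.2]
[[602.   -0.7]
 [644.5  -1.3]
 [651.6 -63.5]
 [605.3 -63.1]] [625.9 -32.2]
```

Request:
{"op": "move_arm", "data": {"steps": [{"tx":0.05,"ty":0.0015,"tz":0.0005,"roll":0.066,"fingers":-0.14},{"tx":0.1,"ty":0.0015,"tz":0.0005,"roll":0.066,"fingers":-0.14},{"tx":0.125,"ty":0.0015,"tz":0.0005,"roll":0.066,"fingers":-0.14},{"tx":0.135,"ty":0.0015,"tz":0.0005,"roll":0.066,"fingers":-0.14},{"tx":0.135,"ty":0.0015,"tz":0.0005,"roll":0.066,"fingers":-0.14}]}}

```text
clock: 17.95
tool_pos: [456.3, -66.8, 33.1]
tcp_rot: [-105.1, 90.0, 153.6]
ft_force: [-0.1, -0.1, -0.4]
gripper_width: 0.566
```

```bash
python3 d.py 456.3 -67.3 4 -11.4
```

```text
pos [456.3 -66.8  33.1] jaw -11.3 q6 -5.3 F [-0.1 -0.1 -0.4] w 0.566 t 17.95
shift [0.0291 0.0001 0.0005] roll 0.002
```

Request:
{"op": "move_arm", "data": {"steps": [{"tx":0.012,"ty":0,"tz":0.0005,"roll":0,"fingers":-0.14},{"tx":0.022,"ty":0,"tz":0.0005,"roll":0,"fingers":-0.14},{"tx":0.028,"ty":0,"tz":0.0005,"roll":0,"fingers":-0.14},{"tx":0.029,"ty":0,"tz":0.0005,"roll":0,"fingers":-0.14}]}}

```text
clock: 18.45
tool_pos: [455.8, -67.8, 3.9]
tcp_rot: [-103.0, 90.0, 155.6]
ft_force: [-0.0, -0.2, 0.4]
gripper_width: 0.572
```

Request:
{"op": "move_arm", "data": {"steps": [{"tx":0,"ty":0,"tz":0,"roll":0,"fingers":1},{"tx":0,"ty":0,"tz":0,"roll":0,"fingers":1},{"tx":0,"ty":0,"tz":0,"roll":0,"fingers":1},{"tx":-0.02,"ty":0,"tz":0,"roll":0,"fingers":1},{"tx":-0.07,"ty":0,"tz":0,"roll":0,"fingers":1},{"tx":-0.125,"ty":0,"tz":0,"roll":0,"fingers":1},{"tx":-0.125,"ty":0,"tz":0,"roll":0,"fingers":1}]}}

```text
clock: 19.32
tool_pos: [457.2, -68.1, 132.4]
tcp_rot: [85.3, 89.6, -16.1]
ft_force: [-0.2, -0.0, -2.0]
gripper_width: 0.504
```

```bash
python3 d.py 625 -31 140 3.1
```

```text
pos [457.2 -68.1 132.4] jaw -11.3 q6 -5.3 F [-0.2 -0.  -2. ] w 0.504 t 19.32
shift [-0.0066  0.1572 -0.0694] roll -0.252
```

Request:
{"op": "move_arm", "data": {"steps": [{"tx":-0.007,"ty":0.05,"tz":-0.022,"roll":-0.1,"fingers":1},{"tx":-0.007,"ty":0.1,"tz":-0.044,"roll":-0.18,"fingers":1},{"tx":-0.007,"ty":0.14,"tz":-0.062,"roll":-0.252,"fingers":1},{"tx":-0.007,"ty":0.157,"tz":-0.0695,"roll":-0.252,"fingers":1},{"tx":-0.007,"ty":0.157,"tz":-0.0695,"roll":-0.252,"fingers":1},{"tx":-0.007,"ty":0.157,"tz":-0.0695,"roll":-0.252,"fingers":1}]}}

```text
clock: 20.08
tool_pos: [622.4, -30.6, 135.1]
tcp_rot: [-102.0, 89.9, 171.1]
ft_force: [-1.1, -0.0, -2.0]
gripper_width: 0.499
```

```bash
python3 d.py 625 -31 140 3.1;python3 - <<'E'
from h import *
from bench import ctrl
f=ctrl.grab_frame("wrist");pickle.dump(f,open("w7.pkl","wb"));cv2.imwrite("pics/w7.png",f["color"][:,:,::-1])
E
```

```text
pos [622.4 -30.6 135.1] jaw 3.1 q6 -12.0 F [-1.1 -0.  -2. ] w 0.499 t 20.07
shift [-0.0049  0.0026  0.0005] roll -0.0
```

View pics/w7.png

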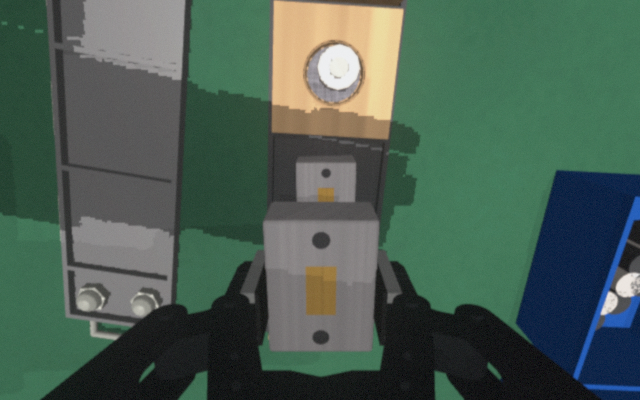

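The held block sits square in the jaws, with its patch at (321,290) and holes at (321,240) and (321,337). On the pile, the hole is at (326,173), the far top edge near row 160, and the patch starts around row 188.

Run:
```python
from h import *
f=pickle.load(open("w7.pkl","rb"));w3=pickle.load(open("w3.pkl","rb"))
def hole(f,box,lo):
    u0,v0,u1,v1=box;k=4;g=cv2.resize(f["color"][v0:v1,u0:u1].max(2),None,fx=k,fy=k,interpolation=cv2.INTER_CUBIC)
    m=(g<lo).astype(np.uint8);c=max(cv2.findContours(m,0,2)[0],key=cv2.contourArea);M=cv2.moments(c);return((M["m10"]/M["m00"]+.5)/k-.5+u0,(M["m01"]/M["m00"]+.5)/k-.5+v0)
g=f["color"].max(2);print(g[173,300:350:4],g[150:205:3,310])
p=hole(f,(316,166,336,181),105);h1=hole(f,(305,228,337,252),90);h2=hole(f,(305,327,337,347),90);print(p,h1,h2)
for z in(33,35,37):print("pile hole w7",z,onz(f,*p,z).round(1))
a,b=hole(w3,(306,24,326,42),130),hole(w3,(310,94,330,111),130);print("w3 pile holes",onz(w3,*a,35).round(1),onz(w3,*b,35).round(1))
for z in(151,155,159):
    A,B=onz(f,*h1,z),onz(f,*h2,z);print("held",z,A.round(1),B.round(1),np.linalg.norm(A-B).round(1))
u=np.array([onz(f,u,v,35)[:2] for u,v in[(297,165),(355,165)]]);print(u)
```

```text
[135 142 139 143 138 130  62  62 135 138 140 137 141] [ 63  60  76  83 109 142 141 142 141 141 142 145 138 140 139 131 126 112
  85]
(325.6687329481624, 172.76101348098217) (320.6827840774864, 239.95075005905977) (320.38834348905436, 336.9037604378244)
pile hole w7 33 [624.1 -11.2  33. ]
pile hole w7 35 [624.  -10.7  35. ]
pile hole w7 37 [624.  -10.2  37. ]
w3 pile holes [623.9 -10.4  35. ] [626.3 -55.   35. ]
held 151 [620.7 -11.3 151. ] [623.1 -58.4 151. ] 47.2
held 155 [620.6  -9.5 155. ] [622.9 -55.1 155. ] 45.7
held 159 [620.5  -7.7 159. ] [622.8 -51.8 159. ] 44.2
[[603.0508005   -6.08792027]
 [644.77147482  -3.82503156]]
```

Request:
{"op": "move_arm", "data": {"steps": [{"tx":0.04,"ty":0.0025,"tz":0.0025,"roll":0,"fingers":1},{"tx":0.07,"ty":0.0025,"tz":0.0025,"roll":0,"fingers":1},{"tx":0.085,"ty":0.0025,"tz":0.0025,"roll":0,"fingers":1},{"tx":0.085,"ty":0.0025,"tz":0.0025,"roll":0,"fingers":1},{"tx":0.085,"ty":0.0025,"tz":0.0025,"roll":0,"fingers":1}]}}

```text
clock: 20.75
tool_pos: [626.6, -33.0, 52.4]
tcp_rot: [80.9, 89.9, -6.0]
ft_force: [-0.6, 0.4, -1.6]
gripper_width: 0.504
```

```bash
python3 d.py 625.8 -33 38 3.1
```

```text
pos [626.6 -33.   52.4] jaw 3.1 q6 -12.1 F [-0.6  0.4 -1.6] w 0.504 t 20.75
shift [ 0.0144 -0.0009 -0.0001] roll -0.0
```

Request:
{"op": "move_arm", "data": {"steps": [{"tx":0.006,"ty":-0.001,"tz":0,"roll":0,"fingers":1},{"tx":0.01,"ty":-0.001,"tz":0,"roll":0,"fingers":1},{"tx":0.011,"ty":-0.001,"tz":0,"roll":0,"fingers":1},{"tx":0.012,"ty":-0.001,"tz":0,"roll":0,"fingers":1}]}}

```text
clock: 21.25
tool_pos: [625.2, -33.0, 39.3]
tcp_rot: [127.8, 90.0, 40.9]
ft_force: [0.2, 0.0, -2.2]
gripper_width: 0.505
```

Request:
{"op": "move_arm", "data": {"steps": [{"tx":0.001,"ty":0,"tz":0,"roll":0,"fingers":1},{"tx":0.002,"ty":0,"tz":0,"roll":0,"fingers":1},{"tx":0.002,"ty":0,"tz":0,"roll":0,"fingers":1}]}}

```text
clock: 21.62
tool_pos: [625.2, -32.9, 37.2]
tcp_rot: [-144.3, 90.0, 128.8]
ft_force: [0.3, 1.0, -1.5]
gripper_width: 0.502
```

Request:
{"op": "move_arm", "data": {"steps": [{"tx":0.001,"ty":0,"tz":0,"roll":0,"fingers":1},{"tx":0.002,"ty":0,"tz":0,"roll":0,"fingers":1},{"tx":0.002,"ty":0,"tz":0,"roll":0,"fingers":1}]}}

```text
clock: 22.0
tool_pos: [625.2, -33.0, 35.5]
tcp_rot: [94.8, 90.0, 7.9]
ft_force: [0.5, -0.5, 1.2]
gripper_width: 0.506
```

Request:
{"op": "move_arm", "data": {"steps": [{"tx":0.0007,"ty":0,"tz":0,"roll":0,"fingers":1},{"tx":0.0007,"ty":0,"tz":0,"roll":0,"fingers":1}]}}

```text
clock: 22.25
tool_pos: [625.2, -32.9, 35.5]
tcp_rot: [84.1, 90.0, -2.8]
ft_force: [-3.2, 0.2, 9.3]
gripper_width: 0.501
```

Run:
```python
from h import *
from bench import ctrl
f=ctrl.grab_frame("side");cv2.imwrite("pics/s8.png",cv2.resize(f["color"][130:250,250:400],None,fx=5,fy=5,interpolation=cv2.INTER_CUBIC)[:,:,::-1])
```

```text
(no output)
```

View pics/s8.png

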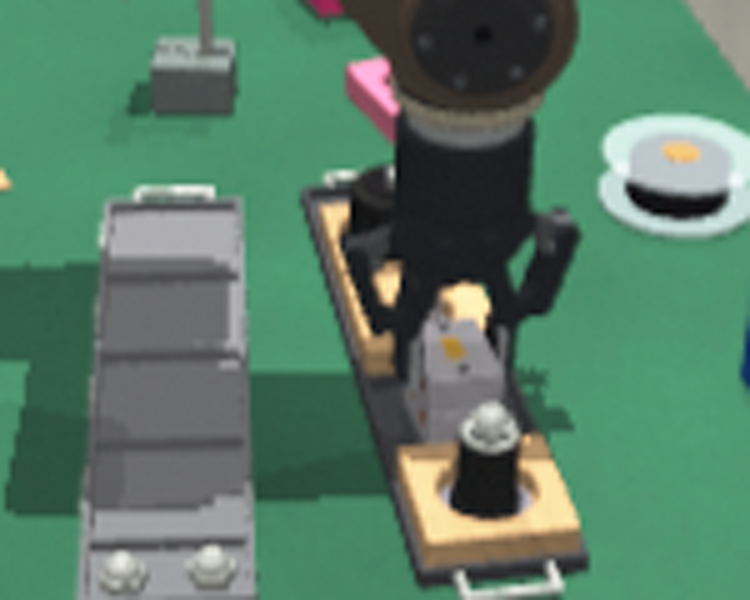

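The block sits on the pile at about (455,380) with 9 N contact, and the hub is upright in its nest. Releasing slowly.

Request:
{"op": "move_arm", "data": {"steps": [{"tx":0,"ty":0,"tz":0,"roll":0,"fingers":-0.05},{"tx":0,"ty":0,"tz":0,"roll":0,"fingers":-0.1},{"tx":0,"ty":0,"tz":0,"roll":0,"fingers":-0.2},{"tx":0,"ty":0,"tz":0,"roll":0,"fingers":-0.35},{"tx":0,"ty":0,"tz":0,"roll":0,"fingers":-0.35},{"tx":-0.03,"ty":0,"tz":0,"roll":0,"fingers":-0.35},{"tx":-0.08,"ty":0,"tz":0,"roll":0,"fingers":-0.35},{"tx":-0.13,"ty":0,"tz":0,"roll":0,"fingers":-0.35}]}}

```text
clock: 23.3
tool_pos: [625.0, -32.9, 165.8]
tcp_rot: [-111.1, 90.0, 162.0]
ft_force: [0.5, 0.7, 0.9]
gripper_width: 0.676
```

```bash
python3 d.py 450 -120 230 3.1
```

```text
pos [625.  -32.9 165.8] jaw 3.1 q6 -12.2 F [0.5 0.7 0.9] w 0.676 t 23.3
shift [-0.0641 -0.1794  0.0775] roll -0.0
```

Run:
```python
from h import *
from bench import ctrl
f=ctrl.grab_frame("wrist");pickle.dump(f,open("w9.pkl","wb"))
```

Request:
{"op": "move_arm", "data": {"steps": [{"tx":-0.065,"ty":0,"tz":0,"roll":0,"fingers":-0.35},{"tx":-0.065,"ty":-0.05,"tz":0.06,"roll":0,"fingers":-0.35},{"tx":-0.065,"ty":-0.1,"tz":0.1,"roll":0,"fingers":-0.35},{"tx":-0.065,"ty":-0.14,"tz":0.15,"roll":0,"fingers":-0.35},{"tx":-0.065,"ty":-0.16,"tz":0.2,"roll":0,"fingers":-0.35},{"tx":-0.065,"ty":-0.16,"tz":0.25,"roll":0,"fingers":-0.35},{"tx":-0.065,"ty":-0.16,"tz":0.25,"roll":0,"fingers":-0.35}]}}

```text
clock: 24.22
tool_pos: [478.3, -294.6, 229.2]
tcp_rot: [34.7, 90.0, -52.5]
ft_force: [-0.3, 1.0, 0.2]
gripper_width: 0.676
```

Run:
```python
from h import *
from bench import ctrl
t,s=ctrl.grab_frame("top"),ctrl.grab_frame("side");w=pickle.load(open("w9.pkl","rb"))
pickle.dump((t,s),open("f9.pkl","wb"))
r=lambda a,sz:cv2.resize(a,sz,interpolation=cv2.INTER_CUBIC)
up=np.hstack([r(s["color"][90:260,250:390],(247,300)),r(w["color"][:,100:560],(345,300))])
dn=r(t["color"][155:275,90:370],(592,254))
cv2.imwrite("pics/f9.png",np.vstack([up,dn])[:,:,::-1]);print(ctrl.sense()["tool_pos"],ctrl.sense()["ft_force"].round(1))
```

```text
[ 478.54027411 -291.28399393  229.14904135] [-0.   0.4 -0.7]
```

View pics/f9.png

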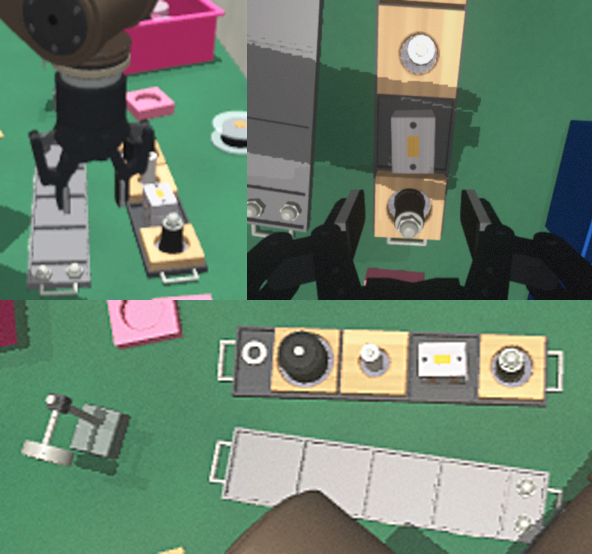

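All four parts stand in place. In the lower panel the drive roller is at (303,357), the guide roller at (371,357), the block at (442,360) and the hub at (512,364). The gauge is untouched. One numeric check of the block before I hand in.

Run:
```python
from h import *
d=pickle.load(open("f0.pkl","rb"))["top"];t,s=pickle.load(open("f9.pkl","rb"))
def rect(f,box,z,lo=190):
    u0,v0,u1,v1=box;k=8;g=cv2.resize(f["color"][v0:v1,u0:u1].min(2),None,fx=k,fy=k,interpolation=cv2.INTER_CUBIC)
    m=cv2.morphologyEx((g>lo).astype(np.uint8),cv2.MORPH_CLOSE,np.ones((70,70)))
    c=max(cv2.findContours(m,0,2)[0],key=cv2.contourArea)
    w=np.array([onz(f,(p[0][0]+.5)/k-.5+u0,(p[0][1]+.5)/k-.5+v0,z)[:2] for p in c],np.float32);return cv2.minAreaRect(w)
for lo in(160,185):print("pile",rect(d,(286,172,316,198),35,lo),"block",rect(t,(285,170,317,199),59,lo))
cr=lambda x,y:(90+x*280/592,155+(y-300)*120/254)
print("drive stub",onz(t,*cr(299,351),70),"guide",onz(t,*cr(370,352),76),"hub",onz(t,*cr(511,360),76))
```

```text
pile ((625.9115600585938, -27.284988403320312), (45.33938980102539, 69.58032989501953), 2.291792631149292) block ((623.0491943359375, -26.471786499023438), (49.20257568359375, 70.32810974121094), 2.313828229904175)
pile ((625.7238159179688, -27.014366149902344), (44.606807708740234, 69.23954010009766), 2.5691280364990234) block ((625.4735717773438, -25.541339874267578), (43.75764083862305, 69.06393432617188), 1.7514652013778687)
drive stub [627.19639902 150.52216647  70.        ] guide [627.08361173  60.03675309  76.        ] hub [ 621.94124124 -118.09121259   76.        ]
```

```bash
python3 -c "
from bench import ctrl
print(ctrl.close_job())"
```

```text
the job is handed in; nothing more can be done
None
```

The job is done and handed in after about 24 s of the 102 s allowed. I moved the guide roller, spool hub, drive roller and heater block in that order and let go of all four. The gauge looks untouched in the last view.

- **Rollers and hub:** the last views show all three upright in their nests. The drive and guide rollers are within about 1 mm of their nest centres. The hub measures about 3–4 mm off in x, by a hand-picked pixel. That is within the recess's 8 mm clearance.
- **Heater block:** it lies on the pile within about 1.5 mm and 1° of the uppermost block, going by the cleaner of two mask thresholds. The looser threshold picked up part of the side face and read about 3 mm and 0°. Contact force at release was about 9 N.
- **Forces:** the highest reading was 39 N, when I set the guide roller down. It touched about 4 mm higher than planned, so I backed off before letting go.
- **Disagreement:** the pile height came out as 30 mm from the top and side cameras and 36 mm from two wrist views. Contact while lowering the block agreed with about 35 mm.

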